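# Hang the blue mosaic fish on the display hook, tiles outward

### The job

Take the blue mosaic fish out of its wooden block and hang it by the window in its plywood tab on the steel hook, with its tiled face pointing outward, away from the hook's post. Let go so that it hangs straight and still. Leave the red and yellow fish standing where they are.

Things in the scene. Friction and masses are not known exactly. Their poses are not given: they have to be found in the camera images.
- blue_fish: Upright plywood fish 12 mm thick (x), 118 long (y -56 nose to +62 tail), 124 tall, 90-185 g. +x face: blue glass tiles; -x face bare. Origin: mid-thickness under the belly, below the tab's middle; z up. Above the body (z 0-60) a tab (y -26 to 26) has a window y -16 to 16, z 60-94, under a solid bar z 94-124 to pinch across its 12 mm. Stands loose in a fixed 28 mm high block, slot 20 mm deep.
- hook_stand: Fixed stand, base radius 55 mm. Origin: centre of its underside, on the table. An 8 mm steel rod rises along z to 165 mm (centre line), then runs level outward along the stand's own +x to x = 92 mm; the end turns up to x = 100, height 175 (rod's top 179, front x 104). Nothing is higher. A hung fish has its window's upper edge on the rod at height 169 mm, its origin about 75 mm above the table.
- red_fish: Mosaic fish of the same shape, size and origin as the blue one but tiled red, in a like block (50 x 84 x 28 mm, long side along the fish, slot 14 mm wide with its floor 8 mm above the table); a bystander. The three places are shuffled. Every fish has a strip of its own colour on top of its tab, at the tiled side.
- yellow_fish: Mosaic fish of the same shape, size and origin as the blue one but tiled yellow, in a like block (50 x 84 x 28 mm, long side along the fish, slot 14 mm wide with its floor 8 mm above the table); a bystander. The three places are shuffled. Every fish has a strip of its own colour on top of its tab, at the tiled side.

How it is judged:
At the end, for the whole second after the job is handed in: The blue fish rests on the hook by its window, origin 60 to 90 mm high, 12 to 92 mm out from the post and within 40 mm sideways, upright within 15 degrees, square to the hook within 20, tiles away from the post, below 30 mm/s and 0.3 rad/s; red and yellow fish within 25 mm of their starts (contact force between blue_fish and hook_stand above 0.3 N and x of blue_fish in the frame of hook_stand between 0.012 and 0.092 m and y of blue_fish in the frame of hook_stand between -0.04 and 0.04 m and height (world z) of blue_fish between 0.06 and 0.09 m and angle between blue_fish's own z axis and vertical below 0.26 rad and angle between the x axis of blue_fish and the x axis of hook_stand, either way round below 0.35 rad and x of hook_stand in the frame of blue_fish below 0 m and linear speed of blue_fish below 0.03 m/s and angular speed of blue_fish below 0.3 rad/s and distance of each of red_fish, yellow_fish from where it was at the start of the episode below 0.025 m); the robot touches nothing.
It fails at once if the red or the yellow fish is moved by more than 25 mm or tipped by more than 20 degrees (distance of any of red_fish, yellow_fish from where it was at the start of the episode above 0.025 m or angle between any of red_fish, yellow_fish's own z axis and vertical above 0.35 rad).
It also fails if it takes over 45 s, if anything falls off the work surface, if the arm or the gripper's body presses on something with over 40 N, if the wrist force passes 120 N, or if a joint passes its speed limit or range.

### The arm

A 6-joint arm with a two-finger parallel gripper is mounted at the origin on the work surface. World frame = base frame: x ahead of the robot, y to its left, z up, the work surface at z = 0. Lengths are in m, angles in rad, forces in N, time in s.
With the tool pointing down it reaches from about 0.35 to 0.925 m from the base axis. Payload 6.4 kg.
Tool frame: the origin (TCP) lies midway between the tips of the shut fingers; the grasp point (between the pads) lies arm.grip_depth behind it (arm.grip_depth is the distance from the TCP to the grasp point, in m); z points along the fingers, y is the line along which they close (so a half turn about z gives the same grasp; the last joint's range is limited). The gripper opens to 94 mm and grips with 3 to 60 N. Pads are 16 mm wide; open, the fingers measure 119 mm over their backs; the gripper's body (75 mm by 177 mm) begins 78 mm behind the grasp point.
Start: joints at [1.018, 0.245, 1.558, -0, 1.339, -0.174], TCP at [0.24, 0.604, 0.205] pointing down, gripper open.
Joint ranges: [-3.13, 3.13], [-1.02, 2.26], [0.13, 2.54], [-0.95, 4.09], [0.21, 2.88], [-2.74, 2.74]. Speed limits (rad/s): [2.57, 2.57, 3.14, 3.14, 3.14, 3.14].

### API

Orientations are given as a unit quaternion [x, y, z, w].
In Python, from bench import arm gives the robot as it stands.
- The arm moves only by the tool carry_out, never from a script. Its argument "series" is a list of rows, each a list of 2 entries, a list of its own where there are three numbers: the shift along the tool's x, y, z in mm, then the turn, a rotation vector about the tool's x, y, z in degrees. In form: [[[tx, ty, tz], [wx, wy, wz]], ...]. A call has 1 to 20 rows; each row shifts and turns the commanded pose from where the row before left it, along the tool's axes as they then stand; what a row does not reach is not made up. A row lasts 1/8 s, in which the tool goes at most 62.5 mm and 10.7 degrees, less where a joint would pass 70% of its speed; a pose out of reach is approached as far as the arm can. A call with a gripper value outside its range is refused whole. "gripper" is the finger opening in mm, from 0 to 94, set as the call begins (left out, the last holds). The fingers move at their own pace and stop on an object; "grip_force" is the grip in N (left out, the last holds). Time passes only in rows, so rows that do not move let the fingers close. It gives the time, the measured TCP pose, the force, the opening and the grip force at its end, in the units of the state.
- arm.get_obs(): the state, without advancing time (a new reading comes with each control period).
- arm.camera(name): name is "side" or "top" or "wrist"; returns the picture (400x640x3 uint8, red, green, blue); there is no depth.
- arm.get_calibration(name): a dict with "mtx" (3x3 intrinsics, pixels), "xyz" and "attitude" of the camera in the world; the wrist camera has in their place "hand_eye" (4x4, takes a point from camera to tool coordinates, whose origin is the TCP and whose axes are the flange's). Camera axes: x right, y down, z forward; pixel columns grow to the right and rows downward; lengths in m; the calibration is good to about 2 mm. A picture is of the moment at which its call begins: read the wrist's pose just before it. get_calibration takes no time and is no camera call.
- arm.close_job(): hands the job in; it is judged then, once.
The state is a dict: "clock": time; "q": joint angles; "dq": joint speeds; "tau": joint torques, N m; "eef_pos": TCP position; "orientation": TCP orientation; "ft_force": force on the tool from outside, world axes, zero at the start; "wrist_torque": the same for the moment, N m; "opening": finger opening in m; "grip_force": force on a finger pad.
Only numpy, scipy, OpenCV 4.12 (cv2) and the standard library are available. Lean on these libraries where they do the work, as an engineer would, in place of code of your own. Each camera call takes 0.05 s, during which the arm holds its last target. There are 200 camera calls.

## Working session

There is one attempt and no reset: what is moved stays moved. The work goes in short steps, Python scripts to look and compute and a tool call to move; the robot and the scene stay as the last step left them, time stands still between calls to the robot, and variables do not carry over. Pictures are saved under pics/ and viewed, at most 10 in all, crops included, and the job is handed in when it is done.

Besides the shell and the picture viewer there is one more tool, called after "Call:" as name([rows], argument=value, ...), one row to a line, values as JSON. carry_out: Moves the arm, as the interface text tells. Its arguments: {"type":"object","properties":{"series":{"type":"array","items":{"type":"array"}},"gripper":{"type":"number"},"grip_force":{"type":"number"}},"required":["series"]}

```bash
ls; mkdir -p pics; python3 - <<'E'
from bench import arm
import cv2,numpy as np
o=arm.get_obs();print({k:np.round(v,3).tolist() for k,v in o.items()},arm.grip_depth)
for n in("top","side","wrist"):
    im=arm.camera(n);cv2.imwrite(f"pics/{n}0.png",im[:,:,::-1]);c=arm.get_calibration(n)
    print(n,{k:np.round(v,4).tolist() for k,v in c.items()})
E
```

```text
pics
{'clock': 0.0, 'q': [1.018, 0.246, 1.559, -0.0, 1.339, -0.174], 'dq': [-0.001, -0.001, -0.001, -0.002, 0.001, -0.001], 'tau': [-0.0, -41.584, -31.46, 0.068, 0.033, -0.0], 'eef_pos': [0.24, 0.603, 0.204], 'orientation': [0.188, 0.982, -0.001, -0.0], 'ft_force': [-0.04, 0.597, 0.45], 'wrist_torque': [0.046, 0.023, 0.017], 'grip_force': 0.0, 'opening': 0.094} 0.0188
top {'mtx': [[406.7316, 0.0, 318.6394], [0.0, 406.7316, 196.5406], [0.0, 0.0, 1.0]], 'xyz': [0.357, 0.0034, 0.8738], 'attitude': [0.71, -0.6997, 0.0525, -0.06]}
side {'mtx': [[397.9518, 0.0, 315.2073], [0.0, 397.9518, 200.8922], [0.0, 0.0, 1.0]], 'xyz': [0.1707, -0.5077, 0.739], 'attitude': [0.8982, -0.2635, 0.0907, -0.3399]}
wrist {'mtx': [[350.638, 0.0, 319.772], [0.0, 350.638, 197.793], [0.0, 0.0, 1.0]], 'hand_eye': [[-0.0006, -0.9606, -0.2779, 0.0811], [1.0, -0.0009, 0.001, -0.0022], [-0.0013, -0.2779, 0.9606, -0.1797], [0.0, 0.0, 0.0, 1.0]]}
```

View pics/top0.png

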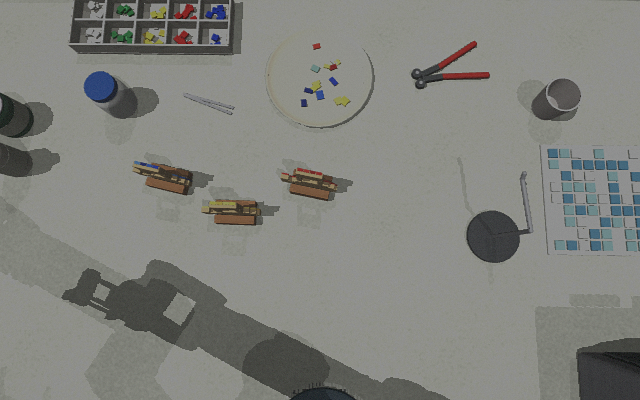

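View pics/side0.png

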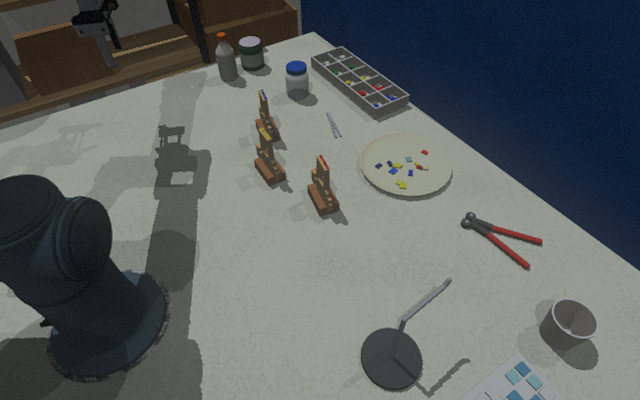

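The top view shows the blue-striped fish at about (163,173), the yellow at (232,210), the red at (312,182), and the hook base at (493,236) with its rod tip near (523,175). The side view shows blue at (265,115) (rear), yellow at (267,155), red at (321,185), and the hook base at (391,358) with its tip near (448,282). Next I'll enlarge these areas to pick points.

```bash
cat > h.py <<'E'
import numpy as np,cv2
from scipy.spatial.transform import Rotation as R
from bench import arm
def cam(n,obs=None):
    c=arm.get_calibration(n);K=np.array(c["mtx"])
    if n=="wrist":
        T=np.eye(4);T[:3,:3]=R.from_quat(obs["orientation"]).as_matrix();T[:3,3]=obs["eef_pos"]
        M=T@np.array(c["hand_eye"]);return K,M[:3,:3],M[:3,3]
    return K,R.from_quat(c["attitude"]).as_matrix(),np.array(c["xyz"])
def proj(C,P):
    K,r,t=C;p=(np.atleast_2d(P)-t)@r@K.T;return p[:,:2]/p[:,2:]
def ray(C,uv):
    K,r,t=C;d=r@np.linalg.solve(K,[*uv,1]);return t,d/np.linalg.norm(d)
def atz(C,uv,z):
    t,d=ray(C,uv);return t+d*(z-t[2])/d[2]
def tri(L):
    A=np.zeros((3,3));b=np.zeros(3)
    for C,uv in L:
        t,d=ray(C,uv);P=np.eye(3)-np.outer(d,d);A+=P;b+=P@t
    return np.linalg.solve(A,b)
def crop(im,cx,cy,w,h,s):
    return cv2.resize(im[cy-h//2:cy+h//2,cx-w//2:cx+w//2],None,fx=s,fy=s,interpolation=cv2.INTER_CUBIC)
E
python3 - <<'E'
from h import *
t=cv2.imread("pics/top0.png");s=cv2.imread("pics/side0.png")
a=np.hstack([crop(t,165,175,100,74,4),crop(s,265,120,100,74,4)])
b=np.hstack([crop(t,500,210,100,74,4),crop(s,420,310,100,74,4)])
cv2.imwrite("pics/c1.png",np.vstack([a,b]))
T=cam("top");S=cam("side")
for n,uv,z in[("blue",(163,168),.13),("yel",(232,206),.13),("red",(312,175),.13),("base",(493,236),0.01),("posttop",(530,232),.165),("tip",(523,175),.177)]:
    print(n,atz(T,uv,z).round(3))
for n,uv,z in[("base",(391,358),0.01),("tip",(448,282),.177)]:print(n,atz(S,uv,z).round(3))
E
```

```text
blue [0.527 0.306 0.13 ]
yel [0.456 0.172 0.13 ]
red [0.517 0.025 0.13 ]
base [ 0.417 -0.355  0.01 ]
posttop [ 0.414 -0.355  0.165]
tip [ 0.512 -0.344  0.177]
base [ 0.415 -0.355  0.01 ]
tip [ 0.511 -0.347  0.177]
```

View pics/c1.png

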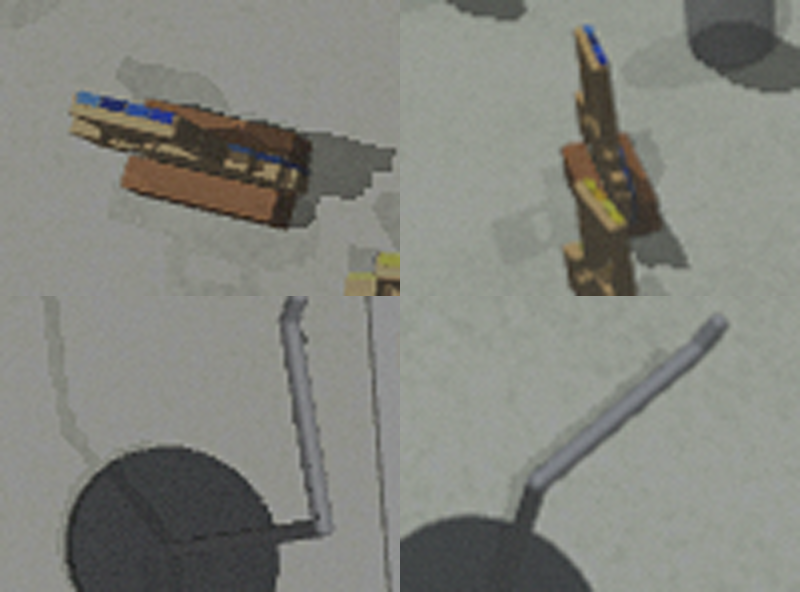

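View pics/wrist0.png

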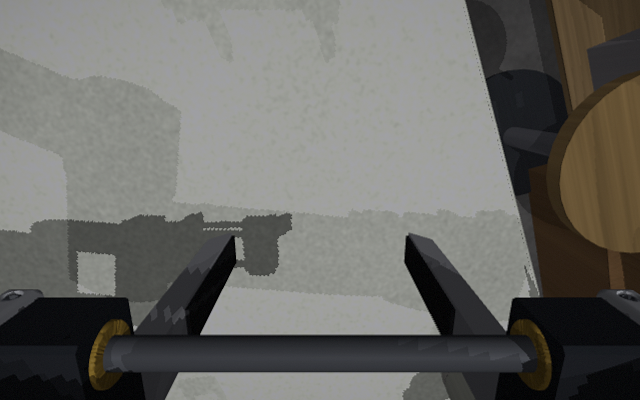

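The crop shows the blue strip's far edge from about (76,93) to (175,112) in the top tile, facing away from the robot. The rod is seen from (322,530) to (290,315). The wrist view shows only table and shadows. I'll compute the yaws and move over the blue fish.

```bash
python3 - <<'E'
from h import *
T=cam("top");S=cam("side");o=arm.get_obs()
t=lambda x,y,cx,cy:(x/4+cx-50,y/4+cy-37)
A=tri([(T,t(76,93,165,175)),(S,t(590,26,265,120)-np.array([100,0]))]);B=tri([(T,t(175,113,165,175)),(S,t(608,66,265,120)-np.array([100,0]))])
A2=atz(T,t(76,93,165,175),.132);B2=atz(T,t(175,113,165,175),.132)
print(A,B,A2,B2,np.degrees(np.arctan2(*(A2-B2)[:2])),np.linalg.norm(A2-B2))
P=tri([(T,t(322,530-296,500,210)),(S,t(538-400,487-296,420,310))]);Q=tri([(T,t(291,322-296,500,210)),(S,t(702-400,341-296,420,310))])
print(P,Q,np.degrees(np.arctan2((Q-P)[1],(Q-P)[0])),np.linalg.norm(Q-P))
r=R.from_quat(o["orientation"]);tgt=(A2+B2)/2;tgt[2]=.27
print(r.as_matrix().round(3), r.inv().apply(tgt-o["eef_pos"])*1000)
E
```

```text
[0.53941438 0.35990101 0.13284967] [0.52958509 0.31320399 0.13191925] [0.53853487 0.36069235 0.132     ] [0.52951427 0.31318836 0.132     ] 10.751961040281786 0.048352875424081024
[ 0.41486412 -0.35577215  0.16624992] [ 0.50594149 -0.34567198  0.17263238] 6.328052138652286 0.09185770127390938
[[-0.929  0.37  -0.001]
 [ 0.37   0.929 -0.001]
 [ 0.    -0.001 -1.   ]] [-371.62324607 -139.10849079  -65.26945601]
```

Call:
carry_out([
  [[-46,-17,-8],[0,0,0]],
  [[-46,-17,-8],[0,0,0]],
  [[-46,-17,-8],[0,0,0]],
  [[-46,-17,-8],[0,0,0]],
  [[-46,-17,-8],[0,0,0]],
  [[-46,-17,-8],[0,0,0]],
  [[-46,-17,-8],[0,0,0]],
  [[-48,-20,-8],[0,0,0]],
  [[0,0,0],[0,0,10]],
  [[0,0,0],[0,0,10]],
  [[0,0,0],[0,0,10]],
  [[0,0,0],[0,0,10]],
  [[0,0,0],[0,0,10]],
  [[0,0,0],[0,0,10]],
  [[0,0,0],[0,0,10]],
  [[0,0,0],[0,0,9]],
  [[0,0,0],[0,0,0]],
  [[0,0,0],[0,0,0]],
])

```text
clock: 2.4
eef_pos: [0.5326, 0.3379, 0.2692]
orientation: [0.769, 0.639, -0.0, -0.0]
ft_force: [-0.3, -0.5, -1.0]
opening: 0.0938
grip_force: 0.0
```

```bash
python3 - <<'E'
from h import *
o=arm.get_obs();cv2.imwrite("pics/w1.png",arm.camera("wrist")[:,:,::-1])
import pickle;pickle.dump(o,open("w1.pkl","wb"))
print(o["eef_pos"],R.from_quat(o["orientation"]).as_matrix().round(3),o["q"],o["ft_force"])
C=cam("wrist",o);print(proj(C,[[.5385,.3607,.132],[.5295,.3132,.132],o["eef_pos"]]))
E
```

```text
[0.53262019 0.33792095 0.26922101] [[ 0.184  0.983 -0.   ]
 [ 0.983 -0.184 -0.   ]
 [-0.    -0.    -1.   ]] [ 3.85895782e-01  1.56025235e-01  1.54399211e+00 -6.08169783e-06
  1.44200036e+00  5.70498139e-01] [-0.26346906 -0.5118482  -1.01149467]
[[321.92830583 160.04557783]
 [321.73603273 210.42147951]
 [320.25879484 244.98682524]]
```

View pics/w1.png

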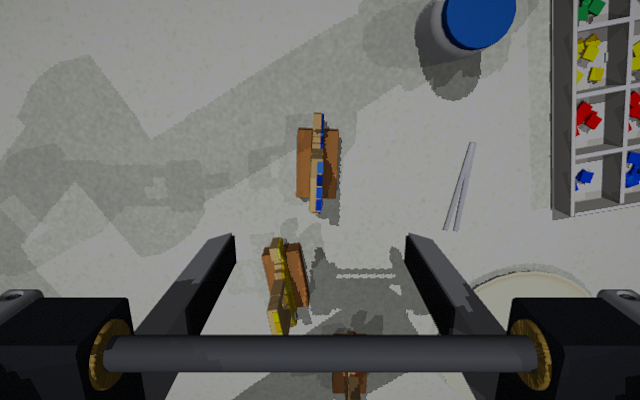

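The wrist view shows the blue fish standing upright with its strip at about x 317–323, rows 161–212, matching the prediction. Yellow is at (280,285). I'll refine from the blue pixels.

```bash
python3 - <<'E'
from h import *
import pickle;o=pickle.load(open("w1.pkl","rb"));C=cam("wrist",o)
im=cv2.imread("pics/w1.png")
cv2.imwrite("pics/c2.png",crop(im,320,165,80,120,5))
h=cv2.cvtColor(im,cv2.COLOR_BGR2HSV);m=cv2.inRange(h,(100,110,50),(128,255,255))
for y in range(110,220,3):
    x=np.nonzero(m[y,295:345])[0]+295
    if len(x):print(y,x.min(),x.max(),end=" | ")
w=np.array([[.528,.338,.132]]);
a=np.radians(-10.75);ex=np.array([np.cos(a),np.sin(a),0]);ey=np.array([-np.sin(a),np.cos(a),0])
c=np.array([.528,.338,0])
for dz,y in[(.132,26),(.132,-26),(.02,0)]:print(proj(C,[c+ex*s*.006+ey*y/1000+[0,0,dz] for s in(-1,1)]).round(1).tolist())
E
```

```text
116 322 323 | 119 322 323 | 122 322 323 | 125 322 323 | 128 322 323 | 131 321 323 | 134 321 323 | 140 321 322 | 143 321 322 | 146 321 323 | 164 317 323 | 167 317 322 | 170 317 322 | 176 317 322 | 179 317 322 | 182 317 322 | 185 317 321 | 188 317 322 | 191 317 321 | 194 316 321 | 197 316 321 | 200 316 321 | 203 316 321 | 206 316 321 | 209 316 321 | [[308.7, 158.1], [321.8, 158.2]]
[[309.0, 212.3], [321.6, 212.3]]
[[311.6, 163.7], [321.3, 163.7]]
```

View pics/c2.png

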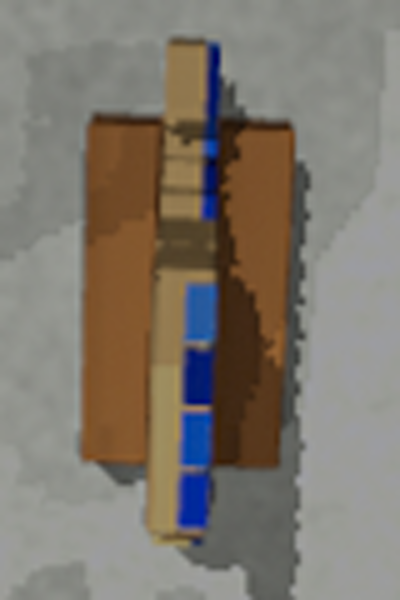

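The crop gives the bar's top as x 310–323, rows 161–211. The fish is turned about 1.5° from the tool, and the tiles face the right side (world +x).

```bash
python3 - <<'E'
from h import *
import pickle;o=pickle.load(open("w1.pkl","rb"));C=cam("wrist",o)
p=atz(C,(316.5,186.2),.132);print(p,p-[*(atz(cam("top"),(0,0),.1)[:0]),0,0,0] if 0 else "")
o=arm.get_obs();p[2]=.107
print(R.from_quat(o["orientation"]).inv().apply(p-o["eef_pos"])*1000)
E
```

```text
[0.52903893 0.33743943 0.132     ] 
[ -1.11742947  -3.41504968 162.27799333]
```

Call:
carry_out([
  [[-1.1,-3.4,20],[0,0,1.5]],
  [[0,0,40],[0,0,0]],
  [[0,0,40],[0,0,0]],
  [[0,0,30],[0,0,0]],
  [[0,0,20],[0,0,0]],
  [[0,0,12],[0,0,0]],
  [[0,0,0],[0,0,0]],
  [[0,0,0],[0,0,0]],
], gripper=50)

```text
clock: 3.45
eef_pos: [0.5301, 0.3379, 0.1088]
orientation: [0.778, 0.628, 0.001, 0.0]
ft_force: [0.7, 0.6, -0.1]
opening: 0.05
grip_force: 0.0
```

Call:
carry_out([
  [[0,0,0],[0,0,0]],
  [[0,0,0],[0,0,0]],
  [[0,0,0],[0,0,0]],
  [[0,0,0],[0,0,0]],
  [[0,0,0],[0,0,0]],
  [[0,0,0],[0,0,0]],
], gripper=0, grip_force=25)

```text
clock: 4.2
eef_pos: [0.5292, 0.3375, 0.1075]
orientation: [0.778, 0.628, 0.0, 0.0]
ft_force: [-0.8, 0.6, 0.2]
opening: 0.0118
grip_force: 25.0
```

Call:
carry_out([
  [[0,0,-10],[0,0,0]],
  [[0,0,-15],[0,0,0]],
  [[0,0,-25],[0,0,0]],
  [[0,0,-35],[0,0,0]],
  [[0,0,-35],[0,0,0]],
  [[0,0,-25],[0,0,0]],
  [[0,0,-15],[0,0,0]],
  [[0,0,0],[0,0,0]],
  [[0,0,0],[0,0,0]],
])

```text
clock: 5.32
eef_pos: [0.5286, 0.3372, 0.2661]
orientation: [0.778, 0.628, -0.001, -0.0]
ft_force: [-0.6, 0.4, 0.1]
opening: 0.0117
grip_force: 25.0
```

```bash
python3 - <<'E'
from h import *
o=arm.get_obs()
w=arm.camera("wrist")[:,:,::-1];s=arm.camera("side")[:,:,::-1];t=arm.camera("top")[:,:,::-1]
T=cam("top");S=cam("side");print(o["eef_pos"],o["opening"],o["ft_force"])
u=proj(S,o["eef_pos"])[0].astype(int);v=proj(cam("wrist",o),o["eef_pos"])[0].astype(int);print(u,v)
a=crop(s,max(u[0],80),max(u[1],75),160,150,2.5);b=crop(w,v[0],min(v[1],300),160,150,2.5)
c=crop(t,500,210,160,150,2);d=crop(s,420,310,160,150,2)
cv2.imwrite("pics/c3.png",np.hstack([a,b]))
E
```

```text
[0.52861231 0.337246   0.26608006] 0.011657706904270359 [-0.55168969  0.4201618   0.08018923]
[255  47] [320 244]
```

View pics/c3.png

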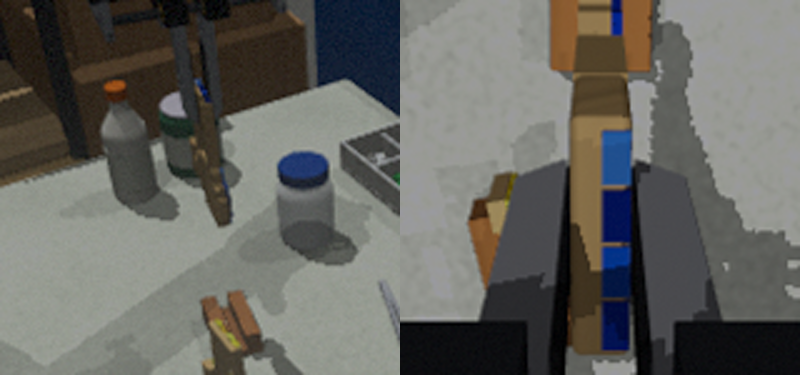

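The fish is held square in the pads: the side view shows it hanging upright, and the wrist view shows the bar between the fingers with its tiles on the world +x side. I'll carry it high to a point in front of the hook.

Call:
carry_out([
  [[-15,4,0],[0,0,0]],
  [[-30,8,0],[0,0,0]],
  [[-42,11.4,0],[0,0,0]],
  [[-42,11.4,0],[0,0,0]],
  [[-42,11.4,0],[0,0,0]],
  [[-42,11.4,0],[0,0,0]],
  [[-42,11.4,0],[0,0,0]],
  [[-42,11.4,0],[0,0,0]],
  [[-42,11.4,0],[0,0,0]],
  [[-42,11.4,0],[0,0,0]],
  [[-42,11.4,0],[0,0,0]],
  [[-42,11.4,0],[0,0,0]],
  [[-42,11.4,0],[0,0,0]],
  [[-42,11.4,0],[0,0,0]],
  [[-42,11.4,0],[0,0,0]],
  [[-35,9.5,0],[0,0,0]],
  [[-20,5.4,0],[0,0,0]],
  [[-7,1.9,0],[0,0,0]],
])

```text
clock: 7.72
eef_pos: [0.5637, -0.339, 0.2672]
orientation: [0.779, 0.628, -0.0, -0.0]
ft_force: [0.4, -0.2, -1.1]
opening: 0.012
grip_force: 25.0
```

Call:
carry_out([
  [[0,0,0],[0,0,-4.6]],
  [[0,0,0],[0,0,-4.6]],
  [[0,0,0],[0,0,-4.6]],
  [[0,0,0],[0,0,-4.7]],
  [[0,0,0],[0,0,0]],
  [[0,0,0],[0,0,0]],
])

```text
clock: 8.48
eef_pos: [0.5643, -0.3375, 0.2675]
orientation: [0.667, 0.745, 0.0, -0.0]
ft_force: [-0.2, 0.9, -1.1]
opening: 0.0117
grip_force: 25.0
```

```bash
python3 - <<'E'
from h import *
o=arm.get_obs();C=cam("wrist",o)
w=arm.camera("wrist")[:,:,::-1];s=arm.camera("side")[:,:,::-1];t=arm.camera("top")[:,:,::-1]
for n,i in zip("wst",(w,s,t)):cv2.imwrite(f"pics/{n}4.png",i)
T=cam("top");S=cam("side");print(o["eef_pos"],R.from_quat(o["orientation"]).as_matrix().round(3),o["opening"],o["q"])
print("cup",atz(T,(556,90),.09),atz(T,(556,113),0),atz(S,(567,310),.09))
P=np.array([.4149,-.3558,.165]);a=np.radians(6.3);e=np.array([np.cos(a),np.sin(a),0])
print(proj(C,[P,P+.09*e]))
u=proj(S,o["eef_pos"])[0].astype(int);print(u,proj(T,o["eef_pos"]))
cv2.imwrite("pics/c4.png",np.hstack([cv2.resize(w,(400,250),interpolation=cv2.INTER_AREA),crop(s,440,260,200,125,2)]))
E
```

```text
[ 0.56425223 -0.33753135  0.2675251 ] [[-0.109  0.994  0.   ]
 [ 0.994  0.109  0.   ]
 [ 0.     0.    -1.   ]] 0.011729812042706119 [-7.11228704e-01  2.19636143e-01  1.47446389e+00  8.55133020e-05
  1.44756183e+00 -8.20739282e-01]
cup [ 0.70813162 -0.464767    0.09      ] [ 0.69398993 -0.51434589  0.        ] [ 0.69615219 -0.47225237  0.09      ]
[[141.14532696 197.52292644]
 [248.59054724 197.4169435 ]]
[484 228] [[545.37440902 129.29869501]]Traceback (most recent call last):
  File "<stdin>", line 10, in <module>
    return _nx.concatenate(arrs, 1, dtype=dtype, casting=casting)
           ~~~~~~~~~~~~~~~^^^^^^^^^^^^^^^^^^^^^^^^^^^^^^^^^^^^^^^
ValueError: all the input array dimensions except for the concatenation axis must match exactly, but along dimension 0, the array at index 0 has size 250 and the array at index 1 has size 248
```

```bash
python3 - <<'E'
from h import *
w=cv2.imread("pics/w4.png");s=cv2.imread("pics/s4.png")
cv2.imwrite("pics/c4.png",np.vstack([crop(w,235,200,270,130,3)[:, :800],np.hstack([crop(s,450,270,200,100,2),crop(cv2.imread("pics/t4.png"),520,180,200,100,2)])]))
E
```

```text
(no output)
```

View pics/c4.png

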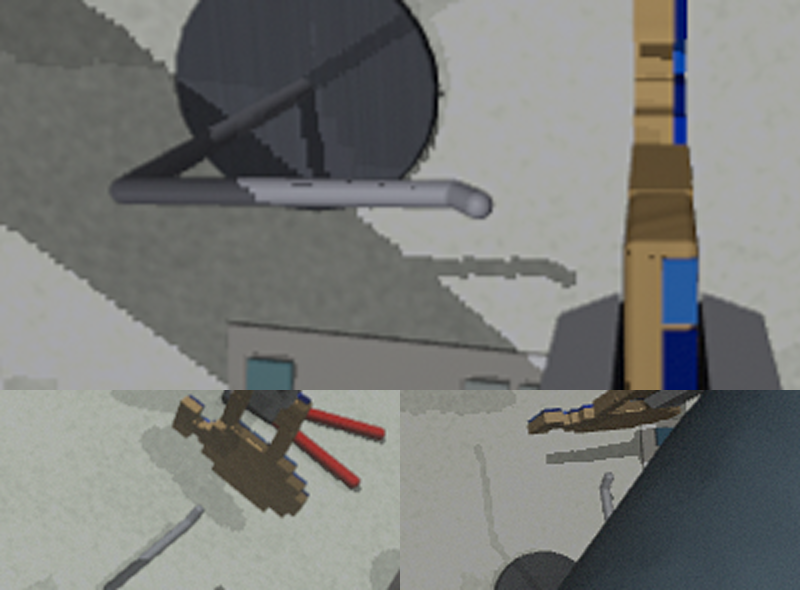

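The rod lies at row 198 from column 141 to 250 in the wrist view, which agrees with the prediction to within 1 px. The fish is 150 mm out, square to the hook, with its tiles on the far side. I'll descend and then insert.

Call:
carry_out([
  [[-2,0,10],[0,0,0]],
  [[0,0,20],[0,0,0]],
  [[0,0,22],[0,0,0]],
  [[0,0,15],[0,0,0]],
  [[0,0,8],[0,0,0]],
  [[0,0,0],[0,0,0]],
  [[0,0,0],[0,0,0]],
])

```text
clock: 9.5
eef_pos: [0.5648, -0.3405, 0.1934]
orientation: [0.667, 0.745, -0.0, 0.001]
ft_force: [0.1, 0.5, -1.7]
opening: 0.0117
grip_force: 25.0
```

```bash
python3 - <<'E'
from h import *
o=arm.get_obs();C=cam("wrist",o)
w=arm.camera("wrist")[:,:,::-1];s=arm.camera("side")[:,:,::-1]
S=cam("side");print(o["eef_pos"])
P=np.array([.4149,-.3558,.165]);a=np.radians(6.3);e=np.array([np.cos(a),np.sin(a),0]);n=np.array([-e[1],e[0],0])
print("lat",(o["eef_pos"]-P)@n,"s",(o["eef_pos"]-P)@e)
# overlay: predicted window corners of the fish and rod in side view
c=o["eef_pos"]-np.array([0,0,.0995])
s2=cv2.resize(s,None,fx=4,fy=4,interpolation=cv2.INTER_CUBIC)
for y,z in((-.016,.06),(.016,.06),(.016,.094),(-.016,.094),(-.026,.124),(.026,.124)):
    u=proj(S,c-e*.006+n*y+[0,0,z])[0];cv2.circle(s2,tuple((u*4+1.5).astype(int)),3,(0,0,255),-1)
for x,z in((0,.165),(.092,.165),(.1,.175)):
    u=proj(S,P*[1,1,0]+e*x+[0,0,z])[0];cv2.circle(s2,tuple((u*4+1.5).astype(int)),3,(0,255,0),-1)
u=(proj(S,c+[0,0,.08]-.05*e)[0]*4).astype(int);cv2.imwrite("pics/c5.png",s2[max(u[1]-300,0):u[1]+300,max(u[0]-400,0):u[0]+400])
E
```

```text
[ 0.56483628 -0.34050651  0.1934246 ]
lat -0.0012520200753885085 s 0.1507090259686572
```

View pics/c5.png

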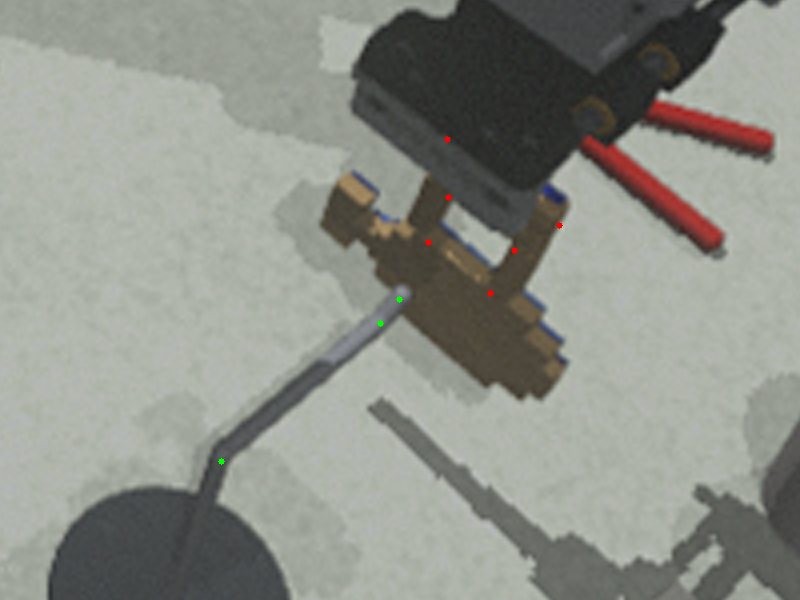

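The overlay shows the predicted window corners (red) on the real window and the rod points (green) on the rod, both within about 2 mm, so the window is lined up with the rod tip.

Call:
carry_out([
  [[0.5,-8,0],[0,0,0]],
  [[0.5,-12,0],[0,0,0]],
  [[0,-12,0],[0,0,0]],
  [[0,-12,0],[0,0,0]],
  [[0,-12,0],[0,0,0]],
  [[0,-8,0],[0,0,0]],
  [[0,0,0],[0,0,0]],
])

```text
clock: 10.48
eef_pos: [0.5002, -0.3463, 0.1926]
orientation: [0.667, 0.745, 0.0, 0.0]
ft_force: [0.2, -0.6, -0.6]
opening: 0.0121
grip_force: 25.0
```

No contact so far (s ≈ 86 mm). I'll continue in to about 50 mm, then lower.

Call:
carry_out([
  [[0,-10,0],[0,0,0]],
  [[0,-12,0],[0,0,0]],
  [[0,-10,0],[0,0,0]],
  [[0,-4,0],[0,0,0]],
  [[0,0,5],[0,0,0]],
  [[0,0,4],[0,0,0]],
  [[0,0,3],[0,0,0]],
  [[0,0,0],[0,0,0]],
  [[0,0,0],[0,0,0]],
])

```text
clock: 11.6
eef_pos: [0.465, -0.3501, 0.1805]
orientation: [0.667, 0.745, -0.0, 0.0]
ft_force: [0.1, 0.7, -1.1]
opening: 0.0113
grip_force: 25.0
```

Call:
carry_out([
  [[0,0,2],[0,0,0]],
  [[0,0,2],[0,0,0]],
  [[0,0,1],[0,0,0]],
  [[0,0,0],[0,0,0]],
  [[0,0,0],[0,0,0]],
])

```text
clock: 12.22
eef_pos: [0.4649, -0.3501, 0.1755]
orientation: [0.667, 0.745, 0.0, 0.0]
ft_force: [-0.7, -0.3, -1.3]
opening: 0.012
grip_force: 25.0
```

```bash
python3 - <<'E'
from h import *
o=arm.get_obs();w=arm.camera("wrist")[:,:,::-1];s=arm.camera("side")[:,:,::-1]
print(o["eef_pos"],o["ft_force"],o["wrist_torque"])
cv2.imwrite("pics/w6.png",w);cv2.imwrite("pics/c6.png",np.vstack([crop(s,430,290,160,100,5)[:300],crop(w,320,200,160,60,5)]))
E
```

```text
[ 0.46490758 -0.35014956  0.17550518] [-0.74634176 -0.26836799 -1.30635251] [-0.03590557  0.02846945  0.0395798 ]
```

View pics/c6.png

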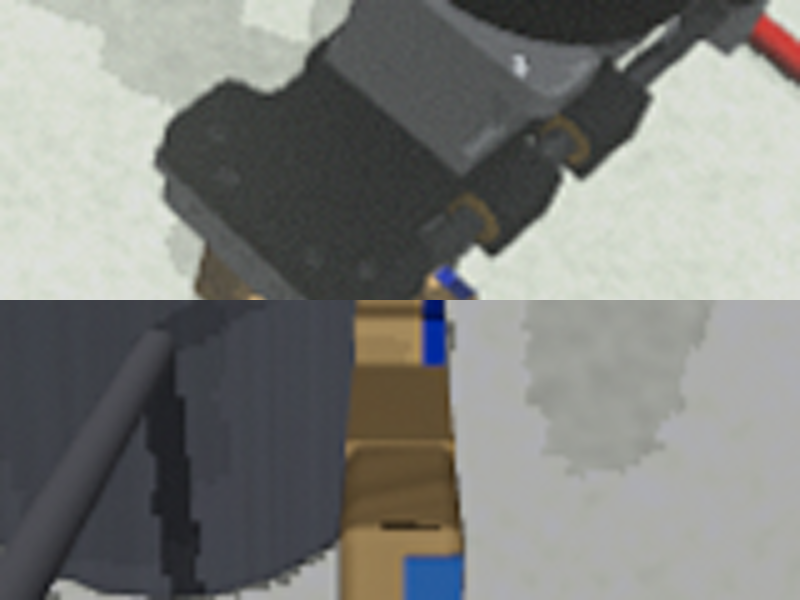

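The side view is blocked by the gripper. The wrist view shows the fish still square in the pads. I've used all my pictures, so I'll find the contact with the rod by force.

Call:
carry_out([
  [[0,0,1],[0,0,0]],
  [[0,0,0],[0,0,0]],
  [[0,0,0],[0,0,0]],
])

```text
clock: 12.7
eef_pos: [0.4649, -0.3501, 0.1745]
orientation: [0.667, 0.745, -0.0, 0.0]
ft_force: [0.3, 0.4, -0.9]
opening: 0.0117
grip_force: 25.0
```

Call:
carry_out([
  [[0,0,1],[0,0,0]],
  [[0,0,0],[0,0,0]],
  [[0,0,0],[0,0,0]],
])

```text
clock: 13.08
eef_pos: [0.465, -0.3502, 0.1743]
orientation: [0.667, 0.745, -0.0, 0.0]
ft_force: [-2.7, 2.8, 5.4]
opening: 0.0118
grip_force: 25.0
```

Contact came at the expected height with 5 N. I'll ease off slightly and open gently.

Call:
carry_out([
  [[0,0,-0.8],[0,0,0]],
  [[0,0,0],[0,0,0]],
  [[0,0,0],[0,0,0]],
], grip_force=5)

```text
clock: 13.45
eef_pos: [0.465, -0.3502, 0.1743]
orientation: [0.667, 0.745, 0.0, 0.0]
ft_force: [0.8, 1.0, 2.3]
opening: 0.012
grip_force: 5.0
```

Call:
carry_out([
  [[0,0,0],[0,0,0]],
  [[0,0,0],[0,0,0]],
  [[0,0,0],[0,0,0]],
  [[0,0,0],[0,0,0]],
  [[0,0,0],[0,0,0]],
  [[0,0,0],[0,0,0]],
], gripper=16)

```text
clock: 14.2
eef_pos: [0.4649, -0.3501, 0.1743]
orientation: [0.667, 0.745, -0.0, 0.0]
ft_force: [-0.7, -0.3, -0.1]
opening: 0.0161
grip_force: 0.0
```

Call:
carry_out([
  [[0,0,0],[0,0,0]],
  [[0,0,0],[0,0,0]],
  [[0,0,0],[0,0,0]],
  [[0,0,0],[0,0,0]],
], gripper=50)

```text
clock: 14.7
eef_pos: [0.4649, -0.3501, 0.1743]
orientation: [0.667, 0.745, -0.0, 0.0]
ft_force: [-0.7, -0.3, -0.4]
opening: 0.0495
grip_force: 0.0
```

Call:
carry_out([
  [[0,0,-5],[0,0,0]],
  [[0,0,-15],[0,0,0]],
  [[0,0,-30],[0,0,0]],
  [[0,0,-40],[0,0,0]],
  [[0,0,-20],[0,0,0]],
  [[0,0,0],[0,0,0]],
  [[0,0,0],[0,0,0]],
  [[0,0,0],[0,0,0]],
  [[0,0,0],[0,0,0]],
])

```text
clock: 15.82
eef_pos: [0.4646, -0.3498, 0.2831]
orientation: [0.667, 0.745, 0.0, -0.001]
ft_force: [0.5, 0.0, -0.1]
opening: 0.05
grip_force: 0.0
```

```bash
python3 - <<'E'
from h import *
o=arm.get_obs();C=cam("wrist",o);L=[]
for k in range(4):
    w=arm.camera("wrist")[:,:,::-1]
    h=cv2.cvtColor(w,cv2.COLOR_BGR2HSV);m=cv2.inRange(h,(100,110,50),(128,255,255));n,l,st,c=cv2.connectedComponentsWithStats(m)
    i=[j for j in range(1,n) if st[j,4]>40];L.append(m);[print(st[j],c[j].round(1)) for j in i] if k in(0,3) else 0
    for _ in range(5):arm.camera("top")
print("changed px",(L[0]!=L[3]).sum(),(L[2]!=L[3]).sum(),L[3].sum()//255,o["eef_pos"])
P=np.array([.4149,-.3558,0]);a=np.radians(6.3);e=np.array([np.cos(a),np.sin(a),0]);nn=np.array([-e[1],e[0],0])
c0=P+e*.050
print(proj(C,[c0+e*x+nn*y+[0,0,.199] for x,y in((.0,.026),(.006,.026),(.0,-.026),(.006,-.026))]).round(1).tolist())
E
```

```text
[324 116   3  25  56] [325.3 129. ]
[322 174   7  13  84] [324.8 180. ]
[322 189   6  13  78] [324.5 195. ]
[322 204   7  13  75] [324.6 209.7]
[322 218   7  13  80] [324.6 223.9]
[325 272  14  14 163] [331.5 278.5]
[359 276  13  13 140] [364.8 282.2]
[306 286  14  13 154] [312.6 291.9]
[271 298  14  12 148] [277.5 303.5]
[370 307  11  13  92] [374.7 313.6]
[287 314  13  12 142] [292.7 319.5]
[368 322  15  13 148] [374.8 327.4]
[302 329  13   6  62] [307.7 332. ]
[318 331  13   4  44] [323.8 332.8]
[297 372  13   9 105] [302.8 376. ]
[357 388  13  11 123] [362.7 393.3]
[279 394  12   6  68] [284.8 396.6]
[324 115   3  41  89] [324.6 135.9]
[321 173   7  13  91] [324. 179.]
[321 188   7  13  91] [324. 194.]
[321 202   7  13  85] [324.  208.4]
[321 217   7  13  86] [324.  222.7]
[324 271  15  14 159] [331.  277.5]
[358 275  14  13 142] [364.3 281.2]
[306 285  14  13 152] [312.2 290.9]
[271 296  13  13 148] [277.1 302.5]
[370 306  10  12  92] [374.1 312.3]
[286 313  13  12 143] [292.3 318.5]
[368 321  14  12 144] [374.2 326.2]
[301 328  13   7  76] [307.2 331.4]
[318 330  13   5  57] [323.3 332.1]
[297 372  12   8  89] [302.5 375.3]
[356 387  13  11 120] [362.3 392. ]
[279 392  12   8  84] [284.1 395.8]
changed px 601 29 1970 [ 0.46457039 -0.34978165  0.283063  ]
[[320.9, 169.9], [328.8, 169.9], [320.9, 233.3], [328.4, 233.3]]
```

The strip sits where a fish hung 50 mm out should appear (columns 321–328, rows 173–230), and it isn't moving. The gripper is clear, so I'm handing in.

```bash
python3 -c "
from bench import arm
print(arm.close_job())"
```

```text
the job is handed in; nothing more can be done
None
```

The blue fish is hanging on the hook about 50 mm out from the post with its tiles facing outward, the gripper is clear and it looked still in the last camera check; the arm kept clear of the red and yellow fish, and the job is handed in (no verdict was returned).

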